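# Clear the microscopy bench into its trays

## Robot

A 6-joint arm with a two-finger parallel gripper is mounted at the origin on the work surface. World frame = base frame: x ahead of the robot, y to its left, z up, the work surface at z = 0. Lengths are in m, angles in rad, forces in N, time in s.
With the tool pointing down it reaches from about 0.3 to 0.875 m from the base axis. Payload 6.4 kg.
Tool frame: the origin (TCP) lies at the very end of the fingers, on their centre line; the grasp point (between the pads) lies 19 mm behind it; z points along the fingers, y is the line along which they close (so a half turn about z gives the same grasp; the last joint's range is limited). The gripper opens to 85 mm and grips with 20 to 120 N. Pads are 22 mm wide; open, the fingers measure 114 mm over their backs; the gripper's body (76 mm by 85 mm) begins 54 mm behind the grasp point. The pads swing forward as they close: fully open they stand 13 mm farther back than shut.
Start: joints at [-1.491, 0.181, 1.607, -0, 1.354, -0.206], TCP at [0.162, -0.552, 0.231] pointing down, gripper open.
Joint ranges: [-2.99, 2.99], [-0.89, 2.07], [0.3, 2.58], [-1.14, 4.28], [0, 2.63], [-3.12, 3.12]. Speed limits (rad/s): [2.57, 2.57, 3.01, 3.14, 3.14, 3.14].

## Interface

Orientations are given as a unit quaternion [w, x, y, z].
In Python, from bench import ctrl gives the robot as it stands.
- The arm moves only by the tool jog_arm, never from a script. Its argument "series" is a list that holds one entry, the list of rows, each a list of 7 numbers: the shift along the tool's x, y, z in mm, then the turn, a rotation vector about the tool's x, y, z in rad, then the finger opening in mm, from 0 to 85.4. In form: [[[tx, ty, tz, rx, ry, rz, gripper], ...]]. A call has exactly 10 rows; each row shifts and turns the commanded pose from where the row before left it, along the tool's axes as they then stand; what a row does not reach is not made up. A row lasts 1/10 s, in which the tool goes at most 50 mm and 8.59 degrees, less where a joint would pass 70% of its speed; a pose out of reach is approached as far as the arm can. A call with a gripper value outside its range is refused whole. The fingers move at their own pace and stop on an object; the grip force is fixed at half the most. Time passes only in rows, so rows that do not move let the fingers close, or fill a call up. It gives the time, the measured TCP pose, the force, the opening and the grip force at its end, in the units of the state.
- ctrl.get_obs(): the state, without advancing time (a new reading comes with each control period).
- ctrl.camera(name): name is "scene" or "top" or "wrist"; returns a dict with "frame" (420x560x3 uint8, blue, green, red), "z_map" (420x560 float32, m along the optical axis (not along the pixel's ray), 0 where there is no reading), "fx", "fy", "cx", "cy" (pixels), "k1" (the pictures are not rectified: a ray, as slopes to the right and down, at radius r is drawn at 1 + k1 r^2 times it, then the intrinsics apply), "xyz" and "rotation" of the camera in the world. Camera axes: x right, y down, z forward; pixel columns grow to the right and rows downward; lengths in m; the calibration is good to about 2 mm. A picture is of the moment at which its call begins.
- ctrl.hand_in(): hands the job in; it is judged then, once.
The state is a dict: "time_s": time; "q": joint angles; "dq": joint speeds; "joint_efforts": joint torques, N m; "eef_pos": TCP position; "eef_rot": TCP orientation; "wrist_force": force on the tool from outside, world axes, zero at the start; "torque": the same for the moment, N m; "opening": opening from 0.0 (shut) to 1.0 (fully open); "grasp_force": force on a finger pad.
Only numpy, scipy, OpenCV 4.12 (cv2) and the standard library are available. Lean on these libraries where they do the work, as an engineer would, in place of code of your own. Each camera call takes 0.05 s, during which the arm holds its last target. There are 200 camera calls.

## Task

Put away what the class left on the bench: the two petri dishes go on the round dish stand, stacked with the large dish below and the small one centred on its lid; the eyepiece and the objective go in the optics tray, one to each bay in either order, standing as they stand now; and the slide box goes label up into the long slide tray, flat on its floor. Keep the dishes level, set everything down gently without dropping it, and leave the beaker and the stain bottle where they are.

Things in the scene. Friction and masses are not known exactly. Their poses are not given: they have to be found in the camera images.
- large_dish: the larger lidded petri dish, clear plastic with pale medium and white rims, a plain disc 60 mm across and 16 mm high, base and lid stuck together as one piece, about 30 g, lying flat on the bench with its lid up. Origin: centre of its underside; z up.
- small_dish: the smaller lidded petri dish, same look, 40 mm across and 14 mm high, one piece, about 15 g, lying flat on the bench. Origin: centre of its underside; z up.
- eyepiece: a microscope eyepiece standing on its wide black end: black round body 34 mm across and 28 mm high, above it a bare steel tube 23 mm across up to 58 mm, about 80 g. Origin: centre of its underside; z up along its axis.
- objective: a microscope objective standing nose up: steel barrel 26 mm across up to 36 mm high, then a cone narrowing to a 10 mm flat nose at 50 mm, about 100 g. Origin: centre of its underside; z up along its axis.
- slide_box: a closed grey plastic slide box with a dark seam, a steel clasp and a blank white label on top, a plain block 34 mm (x) by 86 mm (y, its length) by 32 mm high, about 100 g, lying on the bench label up, its length within 0.4 rad of world y. Origin: centre of its underside; z up.
- dish_stand: round aluminium dish stand, 92 mm across, with a floor 8 mm above the bench inside a low rim 82 mm across inside, 5 mm thick, its top 11 mm above the bench (3 mm above the floor). Origin: centre of its underside, on the bench. Fixed to the bench; z up.
- optics_tray: white plastic tray with two equal bays side by side along y: 64 mm (x) by 124 mm (y) outside, 12 mm high, walls, floor and the one divider 4 mm thick; each bay is 56 by 56 mm, centred 30 mm from the origin along +y or -y. Origin: centre of its underside, on the bench. Fixed; z up; yaw within 0.4 rad of the world axes.
- slide_tray: white plastic slide tray with a single long bay: 62 mm (x) by 114 mm (y) outside, 12 mm high, walls and floor 4 mm thick, so 54 by 106 mm inside. Origin: centre of its underside, on the bench. Fixed to the bench; x and y along its sides, z up; yaw within 0.4 rad of the world axes.
- beaker: bystander: empty glass beaker, 64 mm across, 85 mm high, standing to the left or right of the work. Origin: centre of its underside.
- stain_bottle: bystander: amber glass bottle with a white cap, 48 mm across, 100 mm high, standing to the left or right of the work. Origin: centre of its underside.
There are look-alikes about, which are no part of the job. What is shaped like the objective but green is not meant. What is shaped like the eyepiece but blue is not meant.

How it is judged:
At the end, for the whole second after the job is handed in: All at rest: large dish flat in the stand (centre within 15 mm), small dish flat on its lid (within 12 mm); eyepiece and objective upright on the optics tray floor, one per bay; slide box flat, label up, on the slide tray floor (within 13 mm, lengthways within 0.3 rad) (horizontal distance between large_dish and dish_stand below 0.015 m and z of large_dish in the frame of dish_stand between 0.005 and 0.0115 m and angle between each of large_dish, small_dish, slide_box's own z axis and vertical below 0.1 rad and horizontal distance between small_dish and large_dish below 0.012 m and z of small_dish in the frame of large_dish between 0.0125 and 0.0195 m and x of slide_box in the frame of slide_tray between -0.013 and 0.013 m and y of slide_box in the frame of slide_tray between -0.013 and 0.013 m and z of slide_box in the frame of slide_tray between 0 and 0.008 m and angle between the y axis of slide_box and the y axis of slide_tray, either way round below 0.3 rad and x of eyepiece in the frame of optics_tray between -0.018 and 0.018 m and y of eyepiece in the frame of optics_tray between -0.05 and 0.05 m and z of eyepiece in the frame of optics_tray between 0 and 0.008 m and angle between each of eyepiece, objective's own z axis and vertical below 0.15 rad and x of objective in the frame of optics_tray between -0.018 and 0.018 m and y of objective in the frame of optics_tray between -0.05 and 0.05 m and z of objective in the frame of optics_tray between 0 and 0.008 m and ((y of eyepiece in the frame of optics_tray above 0.01 m and y of objective in the frame of optics_tray below -0.01 m) or (y of eyepiece in the frame of optics_tray below -0.01 m and y of objective in the frame of optics_tray above 0.01 m)) and linear speed of each of large_dish, small_dish, eyepiece, objective, slide_box below 0.02 m/s); the robot touches nothing.
It fails at once if a petri dish tipped by more than 0.5 rad (angle between any of large_dish, small_dish's own z axis and vertical above 0.5 rad).
It fails at once if one of the five things dropped, thrown or knocked away (faster than 0.65 m/s out of the fingers, a fall of about 20 mm) ((linear speed of large_dish above 0.65 m/s and contact force between the fingers and large_dish below 0.01 N) or (linear speed of small_dish above 0.65 m/s and contact force between the fingers and small_dish below 0.01 N) or (linear speed of eyepiece above 0.65 m/s and contact force between the fingers and eyepiece below 0.01 N) or (linear speed of objective above 0.65 m/s and contact force between the fingers and objective below 0.01 N) or (linear speed of slide_box above 0.65 m/s and contact force between the fingers and slide_box below 0.01 N)).
It fails at once if the beaker or the stain bottle moved by more than 30 mm (distance of any of beaker, stain_bottle from where it was at the start of the episode above 0.03 m).
It also fails if it takes over 115 s, if anything falls off the work surface, if the arm or the gripper's body presses on something with over 40 N, if the wrist force passes 120 N, or if a joint passes its speed limit or range.

## Working session

There is one attempt and no reset: what is moved stays moved. The work goes in short steps, Python scripts to look and compute and a tool call to move; the robot and the scene stay as the last step left them, time stands still between calls to the robot, and variables do not carry over. Pictures are saved under pics/ and viewed, at most 14 in all, crops included, and the job is handed in when it is done.

Besides the shell and the picture viewer there is one more tool, called after "Call:" as a command line: name --argument value ..., lists and objects as JSON in quotes. jog_arm: Moves the arm, as the interface text tells. Its arguments: {"type":"object","properties":{"series":{"type":"array"}},"required":["series"]}

```bash
ls; mkdir -p pics
python3 - <<'E'
from bench import ctrl
import cv2,pickle
o=ctrl.get_obs(); print({k:o[k] for k in('time_s','eef_pos','eef_rot','opening')})
d={}
for n in('top','scene'):
    c=ctrl.camera(n); d[n]=c
    cv2.imwrite(f'pics/{n}0.png',c['frame'])
    print(n,c['fx'],c['fy'],c['cx'],c['cy'],c['k1'],c['xyz'],c['rotation'])
pickle.dump(d,open('v0.pkl','wb'))
E
```

```text
pics
{'time_s': 0.0, 'eef_pos': array([ 0.1620876 , -0.55110407,  0.23037921]), 'eef_rot': array([-8.87751080e-04,  9.89805441e-01,  1.42423300e-01,  6.25498387e-05]), 'opening': 1.0006502074491177}
top 400.1251168713213 400.1251168713213 276.7794448129904 213.03294500066988 -0.049528015934900596 [0.36304861 0.0126098  1.1438048 ] [ 0.05291888 -0.69768836  0.71277712 -0.04877829]
scene 533.236648585211 533.236648585211 273.9574020382264 209.02347071690735 -0.04646783564474319 [1.18104023 0.98101337 0.87785483] [-0.13297967  0.25803259  0.85326491 -0.43321425]
```

View pics/top0.png

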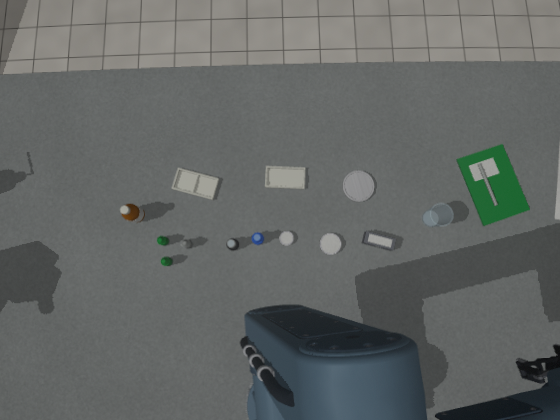

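View pics/scene0.png

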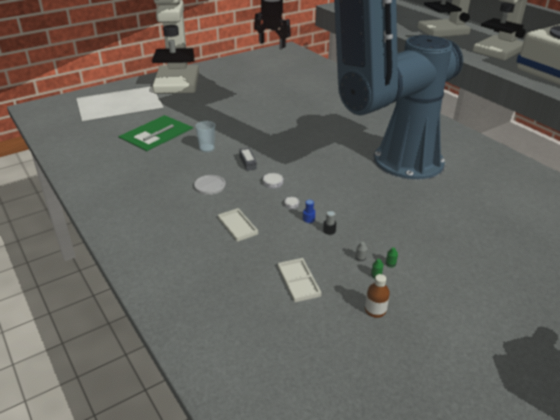

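The top view shows these candidates:
- **Objective:** the grey one at (186,244); the look-alikes at (162,240) and (167,261) are green.
- **Eyepiece:** the black one at (232,244); the look-alike at (257,239) is blue.
- **Dishes:** small at (287,238), large at (330,244). The stand at (359,186) is also round, but it is the larger aluminium one.
- **Slide box:** (379,240), with a label on top.
- **Trays:** the two-bay optics tray at (197,184) and the single-bay slide tray at (286,178).

The scene view shows the same layout: objective (361,251), eyepiece (330,223), small dish (291,203), large dish (273,181), box (248,159) and stand (210,184).

I'll check the choice in close crops.

```bash
cat > h.py <<'E'
import numpy as np, cv2, pickle
from scipy.spatial.transform import Rotation as R
def rot(q): return R.from_quat(np.r_[q[1:],q[0]])
def K(c): return np.array([[c['fx'],0,c['cx']],[0,c['fy'],c['cy']],[0,0,1.]]), np.array([c['k1'],0,0,0,0])
def rays(c,px):
    u=cv2.undistortPoints(np.float64(px).reshape(-1,1,2),*K(c)).reshape(-1,2)
    return rot(c['rotation']).apply(np.c_[u,np.ones(len(u))])
def at_z(c,px,z):
    d=rays(c,px); p=np.array(c['xyz']); return p+d*((z-p[2])/d[:,2])[:,None]
def depth(c,px):
    d=rays(c,px); p=np.array(c['xyz']); i=np.round(px).astype(int).reshape(-1,2)
    return p+d*c['z_map'][i[:,1],i[:,0]][:,None]
def tri(c1,p1,c2,p2):
    a,b=np.array(c1['xyz']),np.array(c2['xyz']);d,e=rays(c1,[p1])[0],rays(c2,[p2])[0]
    s=np.linalg.lstsq(np.c_[d,-e],b-a,rcond=None)[0]; P,Q=a+s[0]*d,b+s[1]*e
    return (P+Q)/2,np.linalg.norm(P-Q)
def proj(c,P):
    r=rot(c['rotation']).inv(); v=r.apply(np.atleast_2d(P)-np.array(c['xyz']))
    return cv2.projectPoints(v,np.zeros(3),np.zeros(3),*K(c))[0].reshape(-1,2)
E
python3 - <<'E'
from h import *
d=pickle.load(open('v0.pkl','rb'))
cv2.imwrite('pics/topc.png',cv2.resize(d['top']['frame'][160:275,150:400],None,fx=3.2,fy=3.2,interpolation=cv2.INTER_CUBIC))
cv2.imwrite('pics/scenec.png',cv2.resize(d['scene']['frame'][140:310,180:410],None,fx=3.4,fy=3.4,interpolation=cv2.INTER_CUBIC))
t=d['top']
for n,p in dict(obj=(186,244),eye=(232,244),small=(287,238),large=(330,244),box=(379,240),stand=(359,186),st=(286,178),ot1=(187,181),ot2=(207,186),bench=(300,210)).items():
    print(n,depth(t,[p])[0].round(4))
E
```

```text
obj [0.4416 0.2691 0.046 ]
eye [0.4382 0.1408 0.0574]
small [ 0.4548 -0.0099  0.0149]
large [ 0.4349 -0.13    0.02  ]
box [ 0.4423 -0.2659  0.0306]
stand [ 0.6014 -0.2222  0.0092]
st [ 0.6324 -0.0116 -0.0023]
ot1 [0.6291 0.2785 0.0026]
ot2 [0.6124 0.2193 0.0041]
bench [ 0.5365 -0.0498 -0.0012]
```

View pics/topc.png

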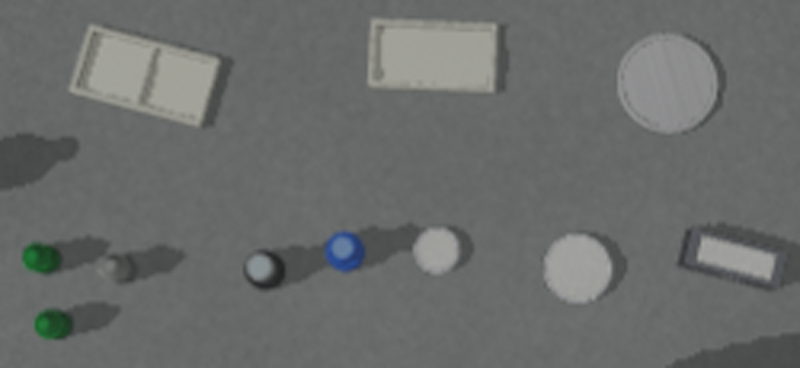

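View pics/scenec.png

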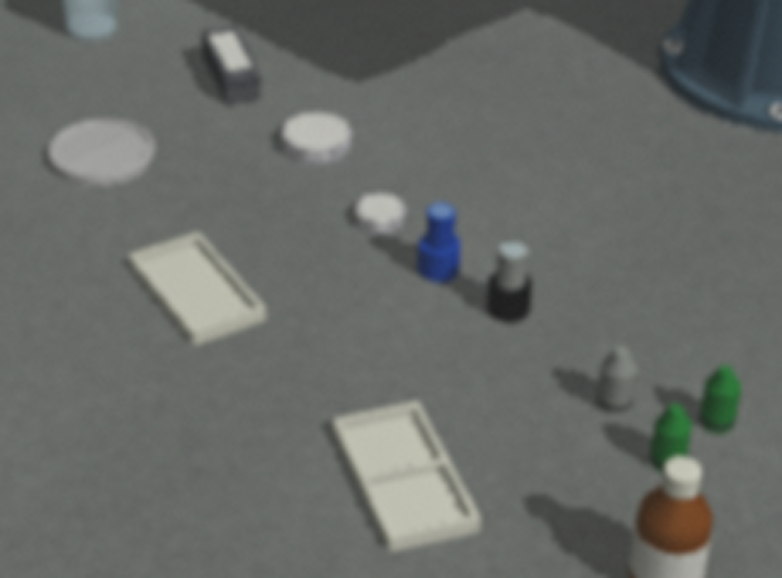

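Crops confirm: the grey objective is at topc (118,268), the black-bodied eyepiece at (261,267), the dishes at (438,249) and (579,267), and the box at (733,258). The trays and stand are clear. Next I'll triangulate.

Run:
```python
from h import *
d=pickle.load(open('v0.pkl','rb')); t,s=d['top'],d['scene']
T=lambda p:((p[0]+.5)/3.2-.5+150,(p[1]+.5)/3.2-.5+160)
S=lambda p:((p[0]+.5)/3.4-.5+180,(p[1]+.5)/3.4-.5+140)
P=dict(small=((438,249),(380,207),.014),large=((579,267),(316,133),.016),eye=((261,266),(513,249),.058),obj=((117,265),(620,350),.05),
label=((737,257),(231,50),.032),stand=((668,83),(101,150),.011),
stA=((372,19),(128,258),.012),stB=((497,23),(201,233),.012),stC=((495,92),(266,309),.012),stD=((368,86),(195,338),.012),
oA=((92,26),(390,548),.012),oB=((221,58),(331,421),.012),oC=((205,125),(416,402),.012),oD=((70,93),(480,520),.012))
for n,(a,b,z) in P.items():
    p,e=tri(t,T(a),s,S(b)); print(n,p.round(4),'err',round(e,4),'top@z',at_z(t,[T(a)],z)[0].round(4)[:2],'scene@z',at_z(s,[S(b)],z)[0].round(4)[:2])
```

```text
small [ 0.4567 -0.0088  0.0137] err 0.0007 top@z [ 0.4565 -0.0086] scene@z [ 0.4572 -0.0088]
large [ 0.438  -0.1328  0.013 ] err 0.0004 top@z [ 0.4377 -0.1323] scene@z [ 0.4407 -0.1291]
eye [0.4416 0.1428 0.058 ] err 0.0001 top@z [0.4415 0.1428] scene@z [0.4416 0.1427]
obj [0.4449 0.269  0.0472] err 0.002 top@z [0.4455 0.2676] scene@z [0.4466 0.272 ]
label [ 0.4422 -0.2682  0.0325] err 0.0001 top@z [ 0.4422 -0.2683] scene@z [ 0.4418 -0.2689]
stand [ 0.6038 -0.2214  0.0065] err 0.0012 top@z [ 0.6023 -0.2201] scene@z [ 0.6071 -0.2159]
stA [0.6775 0.0281 0.0688] err 0.0593 top@z [0.6674 0.0463] scene@z [ 0.6638 -0.0643]
stB [ 0.6327 -0.049   0.0414] err 0.0509 top@z [ 0.6611 -0.0673] scene@z [ 0.5979 -0.0613]
stC [ 0.5845 -0.046  -0.0526] err 0.0665 top@z [ 0.5972 -0.0634] scene@z [0.607  0.0517]
stD [ 0.6335  0.0371 -0.0195] err 0.0516 top@z [0.6052 0.0509] scene@z [0.6704 0.0518]
oA [0.6694 0.304  0.0041] err 0.0007 top@z [0.6671 0.3021] scene@z [0.6743 0.3098]
oB [0.6353 0.1838 0.0098] err 0.0012 top@z [0.6342 0.1839] scene@z [0.6371 0.1854]
oC [0.5729 0.1992 0.0089] err 0.0012 top@z [0.5728 0.1983] scene@z [0.5746 0.2024]
oD [0.6066 0.3211 0.0094] err 0.0026 top@z [0.6051 0.3212] scene@z [0.6093 0.3222]
```

Call:
jog_arm --series '[[[0,0,0,0,0,-0.103,85],[0,0,0,0,0,-0.103,85],[0,0,0,0,0,-0.103,85],[0,0,0,0,0,-0.103,85],[0,0,0,0,0,-0.103,85],[0,0,0,0,0,-0.103,85],[0,0,0,0,0,-0.103,85],[0,0,0,0,0,-0.103,85],[0,0,0,0,0,-0.103,85],[0,0,0,0,0,-0.103,85]]]'

```text
time_s: 1.1
eef_pos: [0.1621, -0.5513, 0.2307]
eef_rot: [-0.0, 0.79, 0.613, 0.0]
wrist_force: [0.2, 0.5, 0.2]
opening: 0.993
grasp_force: 0.0
```

```bash
cat >> h.py <<'E'
def go(x,y,z,psi):
    "tool-frame shift (mm) and remaining turns to a tool-down pose; psi = angle of tool x"
    from bench import ctrl
    o=ctrl.get_obs(); r=rot(o['eef_rot']); m=r.as_matrix()
    v=r.inv().apply(np.array([x,y,z])-o['eef_pos'])*1e3
    g=R.from_matrix(np.c_[[np.cos(psi),np.sin(psi),0],[np.sin(psi),-np.cos(psi),0],[0,0,-1]])
    w=(r.inv()*g).as_rotvec()
    print('t',round(o['time_s'],2),'at',np.round(o['eef_pos'],4),'psi',round(np.arctan2(m[1,0],m[0,0]),3),'shift',v.round(1),'turn',w.round(3),'open',round(o['opening'],3),'grasp',np.round(o['grasp_force'],1),'F',np.round(o['wrist_force'],1))
E
python3 -c "
from h import *
go(.442,-.268,.23,1.32)"
```

```text
t 1.1 at [ 0.1621 -0.5513  0.2307] psi 1.32 shift [343.9 200.9   1. ] turn [-0.    -0.001  0.   ] open 0.993 grasp 0.0 F [0.2 0.5 0.2]
```

Call:
jog_arm --series '[[[34.4,20,0,0,0,0,85],[34.4,20,0,0,0,0,85],[34.4,20,0,0,0,0,85],[34.4,20,0,0,0,0,85],[34.4,20,0,0,0,0,85],[34.4,20,0,0,0,0,85],[34.4,20,0,0,0,0,85],[34.4,20,0,0,0,0,85],[34.4,20,0,0,0,0,85],[34.4,20,0,0,0,0,85]]]'

```text
time_s: 2.1
eef_pos: [0.4432, -0.2677, 0.231]
eef_rot: [-0.0, 0.791, 0.611, -0.0]
wrist_force: [0.4, 0.5, -0.3]
opening: 0.994
grasp_force: 0.0
```

```bash
python3 -c "
from h import *
from bench import ctrl
go(.442,-.268,.23,1.32)
c=ctrl.camera('wrist');pickle.dump(c,open('w1.pkl','wb'));cv2.imwrite('pics/w1.png',c['frame'])
print(c['xyz'],c['rotation'],c['fx'],proj(c,[[.442,-.268,.032],[.604,-.22,.011],[.438,-.132,.016]]))"
```

```text
t 2.1 at [ 0.4432 -0.2677  0.231 ] psi 1.316 shift [-0.6 -1.1  1. ] turn [-0.    -0.    -0.004] open 0.994 grasp 0.0 F [ 0.4  0.5 -0.3]
[ 0.46234207 -0.196391    0.37337091] [ 0.14640351  0.98101437 -0.12572668 -0.01922543] 369.47559885724706 [[272.25504916 177.34843551]
 [424.39992456  83.36653627]
 [229.76234484  31.86394905]]
```

View pics/w1.png

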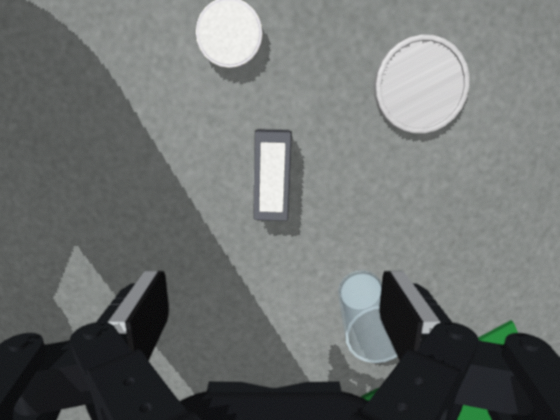

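The wrist view shows the box top face with corners at about (255,130), (292,131), (289,219), (253,219). The stand is centred near (423,84) and the large dish lid near (229,33).

Run:
```python
from h import *
c=pickle.load(open('w1.pkl','rb')); t=pickle.load(open('v0.pkl','rb'))['top']
q=[(255,130),(292,131),(289,219),(253,219)]
for z in(.032,): 
    P=at_z(c,q,z); print(P.round(4),P.mean(0).round(4)); v=(P[0]+P[1]-P[2]-P[3])/2; print('len',np.linalg.norm(v),'w',np.linalg.norm(P[1]-P[0]),np.linalg.norm(P[2]-P[3]),'yaw',np.arctan2(-v[0],v[1]))
T=lambda p:((p[0]+.5)/3.2-.5+150,(p[1]+.5)/3.2-.5+160)
for n,pw,pt in(('label',(272,177),(737,257)),('stand',(423,84),(668,83)),('large',(229,33),(579,267))):
    print(n,*[np.round(v,4) for v in tri(c,pw,t,T(pt))],at_z(c,[pw],dict(label=.032,stand=.011,large=.016)[n]).round(4))
go(.442,-.268,.23,1.32)
```

```text
[[ 0.438  -0.2214  0.032 ]
 [ 0.4704 -0.2307  0.032 ]
 [ 0.4473 -0.3122  0.032 ]
 [ 0.4133 -0.3034  0.032 ]] [ 0.4422 -0.2669  0.032 ]
len 0.08514649278905517 w 0.03373818755601482 0.03511981507550137 yaw -0.283898680598323
label [ 0.442  -0.2671  0.0357] 0.0005 [[ 0.4419 -0.2676  0.032 ]]
stand [ 0.6023 -0.2201  0.0116] 0.0003 [[ 0.6026 -0.2203  0.011 ]]
large [ 0.4374 -0.1325  0.0155] 0.0007 [[ 0.4371 -0.1328  0.016 ]]
t 2.15 at [ 0.4464 -0.2636  0.2311] psi 1.319 shift [-5.3 -3.2  1. ] turn [ 0.001 -0.004 -0.001] open 0.992 grasp 0.0 F [0.1 3.5 0.3]
```

Call:
jog_arm --series '[[[0,0,0,0,0,0.033,85],[0,0,30,0,0,0,85],[0,0,40,0,0,0,85],[0,0,40,0,0,0,85],[0,0,40,0,0,0,85],[0,0,18,0,0,0,85],[0,0,0,0,0,0,85],[0,0,0,0,0,0,85],[0,0,0,0,0,0,85],[0,0,0,0,0,0,85]]]'

```text
time_s: 3.15
eef_pos: [0.4434, -0.2702, 0.065]
eef_rot: [0.002, 0.801, 0.598, 0.0]
wrist_force: [0.0, 0.0, -0.5]
opening: 0.995
grasp_force: 0.0
```

```bash
python3 -c "
from h import *
go(.442,-.2675,.012,1.287)"
```

```text
t 3.15 at [ 0.4434 -0.2702  0.065 ] psi 1.283 shift [ 2.3 -2.2 53. ] turn [ 0.003  0.001 -0.004] open 0.995 grasp 0.0 F [ 0.   0.  -0.5]
```

Call:
jog_arm --series '[[[2,-2,13,0,0,-0.004,85],[0,0,20,0,0,0,85],[0,0,15,0,0,0,85],[0,0,5,0,0,0,85],[0,0,0,0,0,0,60],[0,0,0,0,0,0,40],[0,0,0,0,0,0,25],[0,0,0,0,0,0,25],[0,0,0,0,0,0,25],[0,0,0,0,0,0,25]]]'

```text
time_s: 4.15
eef_pos: [0.4419, -0.2675, 0.0113]
eef_rot: [0.001, 0.8, 0.6, 0.0]
wrist_force: [-0.2, -0.2, 5.8]
opening: 0.382
grasp_force: 61.7
```

```bash
python3 -c "
from h import *
go(.442,-.2675,.16,1.287)"
```

```text
t 4.15 at [ 0.4419 -0.2675  0.0113] psi 1.287 shift [-1.000e-01  4.000e-01 -1.487e+02] turn [ 0.002  0.001 -0.   ] open 0.382 grasp 61.7 F [-0.2 -0.2  5.8]
```

Call:
jog_arm --series '[[[0,0,-5,0,0,0,25],[0,0,-20,0,0,0,25],[0,0,-40,0,0,0,25],[0,0,-40,0,0,0,25],[0,0,-35,0,0,0,25],[0,0,-9,0,0,-0.05,25],[0,0,0,0,0,-0.05,25],[0,0,0,0,0,-0.05,25],[0,0,0,0,0,-0.05,25],[0,0,0,0,0,-0.023,25]]]'

```text
time_s: 5.15
eef_pos: [0.4407, -0.2664, 0.1591]
eef_rot: [-0.0, 0.728, 0.686, -0.0]
wrist_force: [0.4, -0.0, -2.0]
opening: 0.383
grasp_force: 61.0
```

```bash
python3 -c "
from h import *
go(.633,-.11,.16,1.51)"
```

```text
t 5.15 at [ 0.4407 -0.2664  0.1591] psi 1.511 shift [167.6 182.6  -0.9] turn [-0.001 -0.     0.001] open 0.383 grasp 61.0 F [ 0.4 -0.  -2. ]
```

Call:
jog_arm --series '[[[10,10,0,0,0,0,25],[20,22,0,0,0,0,25],[27,30,0,0,0,0,25],[30,32,0,0,0,0,25],[30,32,0,0,0,0,25],[27,30,0,0,0,0,25],[17,18,0,0,0,0,25],[7,8,0,0,0,0,25],[0,0,0,0,0,0,25],[0,0,0,0,0,0,25]]]'

```text
time_s: 6.15
eef_pos: [0.6323, -0.1103, 0.1588]
eef_rot: [-0.0, 0.728, 0.685, -0.0]
wrist_force: [0.2, 0.0, -2.4]
opening: 0.384
grasp_force: 60.9
```

```bash
python3 -c "
from h import *
from bench import ctrl
c=ctrl.camera('wrist');pickle.dump(c,open('w2.pkl','wb'));cv2.imwrite('pics/w2.png',c['frame'])
go(.633,-.008,.16,1.51)"
```

```text
t 6.2 at [ 0.6321 -0.1108  0.159 ] psi 1.509 shift [102.7  -5.5  -1. ] turn [-0.001  0.    -0.001] open 0.384 grasp 60.9 F [-0.1 -0.  -1.4]
```

View pics/w2.png

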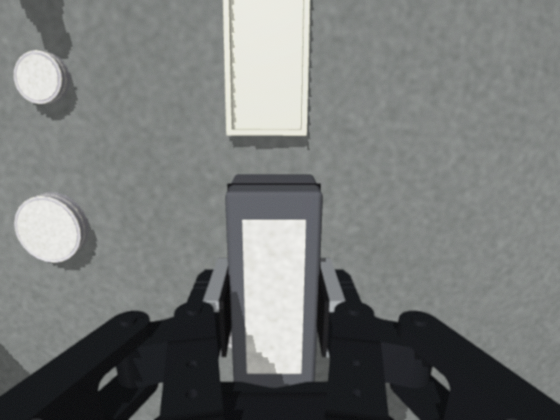

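The wrist view shows the box held with its label up. The slide tray's near end has outer top corners at about (227,134) and (307,134), its sides run up to (223,0) and (312,0), and the small dish lid is at (38,76).

Run:
```python
from h import *
c=pickle.load(open('w2.pkl','rb')); t=pickle.load(open('v0.pkl','rb'))['top']
P=at_z(c,[(227,134),(307,134),(223,0),(312,0)],.012);print(P.round(4))
a=P[2]-P[0];b=P[3]-P[1];m=(P[0]+P[1])/2;print('w',np.linalg.norm(P[1]-P[0]),'yaw',np.arctan2(-a[0],a[1]),np.arctan2(-b[0],b[1]),np.arctan2(P[1][1]-P[0][1],P[1][0]-P[0][0]))
y=-.06;print('centre',m+.057*np.array([-np.sin(y),np.cos(y),0]))
T=lambda p:((p[0]+.5)/3.2-.5+150,(p[1]+.5)/3.2-.5+160)
print(tri(c,(227,134),t,T((368+127,92))),tri(c,(307,134),t,T((497,23))))
print('small',tri(c,(38,75),t,T((438,249))),at_z(c,[(38,75)],.014))
print('large',tri(c,(47,226),t,T((579,267))),at_z(c,[(47,226)],.016))
```

```text
[[ 0.599  -0.0631  0.012 ]
 [ 0.6608 -0.0669  0.012 ]
 [ 0.6047  0.0327  0.012 ]
 [ 0.6683  0.0286  0.012 ]]
w 0.06198106437354265 yaw -0.05972155341901694 -0.07843726446325998 -0.06172835994298047
centre [ 0.63330234 -0.00814041  0.012     ]
(array([ 0.59825346, -0.06370013,  0.00669697]), np.float64(0.0001783710603932019)) (array([ 0.66077159, -0.0670188 ,  0.01295115]), np.float64(0.00034133217094880764))
small (array([ 0.45666917, -0.00776619,  0.01314763]), np.float64(0.001709474216873418)) [[ 0.45735087 -0.00701233  0.014     ]]
large (array([ 0.43731622, -0.13067399,  0.01442283]), np.float64(0.003763622607666829)) [[ 0.43814619 -0.12827626  0.016     ]]
```

Call:
jog_arm --series '[[[10,-1,0,0,0,0,25],[25,-1,0,0,0,0,25],[30,-1,0,0,0,0,25],[25,-1,10,0,0,0,25],[10,-1,20,0,0,0,25],[2.7,-0.5,30,0,0,0,25],[0,0,30,0,0,0,25],[0,0,20,0,0,0,25],[0,0,0,0,0,0,25],[0,0,0,0,0,0,25]]]'

```text
time_s: 7.2
eef_pos: [0.6336, -0.0076, 0.0497]
eef_rot: [-0.0, 0.729, 0.685, -0.0]
wrist_force: [0.2, 0.6, -1.1]
opening: 0.382
grasp_force: 60.9
```

```bash
python3 -c "
from h import *
go(.6333,-.008,.0155,1.508)"
```

```text
t 7.2 at [ 0.6336 -0.0076  0.0497] psi 1.509 shift [-0.4 -0.2 34.2] turn [-0.    -0.     0.001] open 0.382 grasp 60.9 F [ 0.2  0.6 -1.1]
```

Call:
jog_arm --series '[[[0,0,10,0,0,0,25],[0,0,10,0,0,0,25],[0,0,7,0,0,0,25],[0,0,4,0,0,0,25],[0,0,2,0,0,0,25],[0,0,1,0,0,0,25],[0,0,0,0,0,0,25],[0,0,0,0,0,0,25],[0,0,0,0,0,0,25],[0,0,0,0,0,0,25]]]'

```text
time_s: 8.2
eef_pos: [0.6339, -0.0074, 0.0154]
eef_rot: [0.0, 0.728, 0.685, 0.0]
wrist_force: [0.8, -0.4, -0.8]
opening: 0.389
grasp_force: 60.9
```

Call:
jog_arm --series '[[[0,0,0.6,0,0,0,25],[0,0,0.4,0,0,0,25],[0,0,0,0,0,0,30],[0,0,0,0,0,0,36],[0,0,0,0,0,0,46],[0,0,0,0,0,0,56],[0,0,0,0,0,0,60],[0,0,-10,0,0,0,60],[0,0,-30,0,0,0,60],[0,0,-30,0,0,0,60]]]'

```text
time_s: 9.2
eef_pos: [0.6331, -0.0072, 0.0848]
eef_rot: [-0.001, 0.728, 0.685, -0.0]
wrist_force: [0.5, -0.1, 0.7]
opening: 0.702
grasp_force: 0.0
```

```bash
python3 -c "
from h import *
go(.4373,-.1325,.12,1.5708)"
```

```text
t 9.2 at [ 0.6331 -0.0072  0.0848] psi 1.51 shift [-137.  -187.9  -34.9] turn [-0.002 -0.    -0.061] open 0.702 grasp 0.0 F [ 0.5 -0.1  0.7]
```

Call:
jog_arm --series '[[[0,0,-35,0,0,-0.061,85],[-7,-12,-4,0,0,0,85],[-20,-30,0,0,0,0,85],[-28,-38,0,0,0,0,85],[-28,-38,0,0,0,0,85],[-28,-38,0,0,0,0,85],[-14,-16,0,0,0,0,85],[0,-8,0,0,0,0,85],[0,0,0,0,0,0,85],[0,0,0,0,0,0,85]]]'

```text
time_s: 10.2
eef_pos: [0.4546, -0.132, 0.1239]
eef_rot: [0.001, 0.707, 0.707, 0.0]
wrist_force: [-0.1, -0.4, 0.8]
opening: 0.996
grasp_force: 0.0
```

```bash
python3 -c "
from h import *
go(.4375,-.132,.0,1.5708)"
```

```text
t 10.2 at [ 0.4546 -0.132   0.1239] psi 1.571 shift [ 1.000e-01 -1.720e+01  1.238e+02] turn [0.001 0.    0.   ] open 0.996 grasp 0.0 F [-0.1 -0.4  0.8]
```

Call:
jog_arm --series '[[[0,-8,0,0,0,0,85],[0,-9,0,0,0,0,85],[0,0,15,0,0,0,85],[0,0,30,0,0,0,85],[0,0,35,0,0,0,85],[0,0,25,0,0,0,85],[0,0,11,0,0,0,85],[0,0,4,0,0,0,85],[0,0,0,0,0,0,85],[0,0,0,0,0,0,85]]]'

```text
time_s: 11.2
eef_pos: [0.4377, -0.1328, 0.0044]
eef_rot: [0.001, 0.707, 0.707, 0.0]
wrist_force: [0.1, 0.2, -0.1]
opening: 0.998
grasp_force: 0.0
```

```bash
python3 -c "
from h import *
from bench import ctrl
go(.4375,-.132,.001,1.5708)
c=ctrl.camera('wrist');pickle.dump(c,open('w3.pkl','wb'));cv2.imwrite('pics/w3.png',c['frame'])"
```

```text
t 11.2 at [ 0.4377 -0.1328  0.0044] psi 1.571 shift [ 0.8 -0.2  3.4] turn [0.002 0.001 0.   ] open 0.998 grasp 0.0 F [ 0.1  0.2 -0.1]
```

View pics/w3.png

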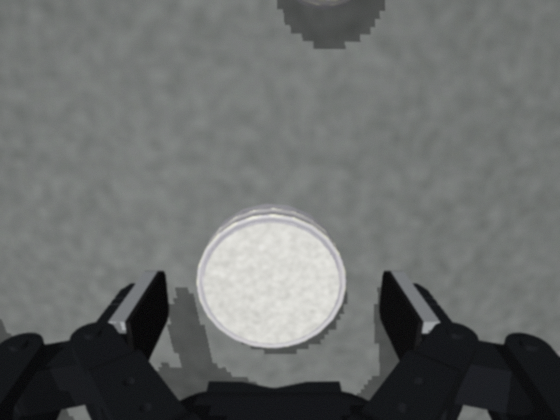

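The dish lid is centred at (271,282), midway between the fingers at x≈165 and 382. I'll lower and close.

Call:
jog_arm --series '[[[0.5,0,3,0,0,0,85],[0,0,0,0,0,0,75],[0,0,0,0,0,0,68],[0,0,0,0,0,0,63],[0,0,0,0,0,0,58],[0,0,0,0,0,0,50],[0,0,0,0,0,0,50],[0,0,0,0,0,0,50],[0,0,0,0,0,0,50],[0,0,0,0,0,0,50]]]'

```text
time_s: 12.25
eef_pos: [0.4369, -0.1319, 0.001]
eef_rot: [-0.0, 0.707, 0.707, -0.0]
wrist_force: [-1.7, 1.9, 10.3]
opening: 0.676
grasp_force: 61.8
```

```bash
python3 -c "
from h import *
c=pickle.load(open('w3.pkl','rb'));print(at_z(c,[(271,282)],.016))
go(.6025,-.2202,.1,1.5708)"
```

```text
[[ 0.4368982  -0.12974968  0.016     ]]
t 12.25 at [ 0.4369 -0.1319  0.001 ] psi 1.571 shift [-88.3 165.6 -99. ] turn [-0.  0.  0.] open 0.676 grasp 61.8 F [-1.7  1.9 10.3]
```

Call:
jog_arm --series '[[[0,0,-3,0,0,0,50],[0,0,-8,0,0,0,50],[0,0,-20,0,0,0,50],[0,0,-25,0,0,0,50],[-8,15,-14,0,0,0,50],[-17,30,0,0,0,0,50],[-23,40,0,0,0,0,50],[-23,40,0,0,0,0,50],[-13,28,0,0,0,0,50],[-4,10,0,0,0,0,50]]]'

```text
time_s: 13.25
eef_pos: [0.6025, -0.2218, 0.071]
eef_rot: [0.001, 0.707, 0.707, 0.0]
wrist_force: [-0.5, 0.3, -0.7]
opening: 0.673
grasp_force: 64.0
```

```bash
python3 -c "
from h import *
from bench import ctrl
c=ctrl.camera('wrist');cv2.imwrite('pics/w4.png',c['frame'])
print('depth lid', [depth(c,[p])[0].round(4) for p in [(230,290),(320,290),(272,250),(272,320)]])
go(.6025,-.2205,.04,1.5708)"
```

```text
depth lid [array([ 0.5856, -0.2207,  0.0853]), array([ 0.6206, -0.2199,  0.0869]), array([ 0.6021, -0.2033,  0.0863]), array([ 0.602, -0.234,  0.086])]
t 13.3 at [ 0.6026 -0.2216  0.0709] psi 1.57 shift [ 1.2 -0.1 30.9] turn [ 0.002  0.001 -0.001] open 0.674 grasp 64.0 F [-0.3  0.7  0.3]
```

View pics/w4.png

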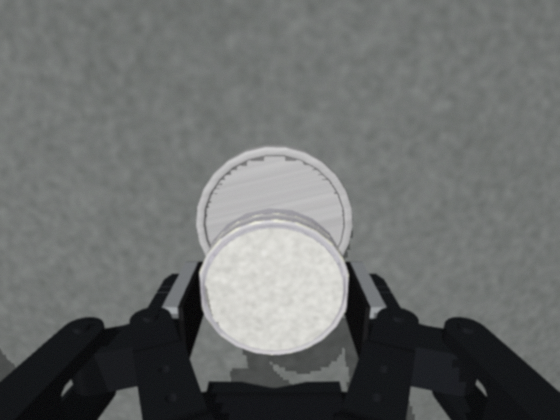

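The dish is level (lid at 0.086 throughout), held above the stand. Its lid is centred at (274,287) and the stand ring near (274,220). I'll lower it.

Call:
jog_arm --series '[[[0,0,15,0,0,0,50],[0,0,18,0,0,0,50],[0,0,13,0,0,0,50],[0,0,8,0,0,0,50],[0,0,4,0,0,0,50],[0,0,2,0,0,0,50],[0,0,1,0,0,0,50],[0,0,0,0,0,0,50],[0,0,0,0,0,0,50],[0,0,0,0,0,0,50]]]'

```text
time_s: 14.3
eef_pos: [0.6, -0.22, 0.0098]
eef_rot: [0.0, 0.707, 0.707, 0.0]
wrist_force: [0.4, 0.1, -0.3]
opening: 0.67
grasp_force: 64.0
```

```bash
python3 -c "
from h import *
go(.6025,-.2205,.009,1.5708)"
```

```text
t 14.3 at [ 0.6    -0.22    0.0098] psi 1.571 shift [-0.5  2.5  0.8] turn [0.001 0.    0.   ] open 0.67 grasp 64.0 F [ 0.4  0.1 -0.3]
```

Call:
jog_arm --series '[[[0,2,0.4,0,0,0,50],[0,0,0.4,0,0,0,50],[0,0,0.3,0,0,0,50],[0,0,0,0,0,0,50],[0,0,0,0,0,0,58],[0,0,0,0,0,0,64],[0,0,0,0,0,0,72],[0,0,0,0,0,0,85],[0,0,0,0,0,0,85],[0,0,-5,0,0,0,85]]]'

```text
time_s: 15.3
eef_pos: [0.6011, -0.2195, 0.0124]
eef_rot: [-0.001, 0.707, 0.707, -0.0]
wrist_force: [0.4, -0.3, 0.1]
opening: 0.994
grasp_force: 0.0
```

```bash
python3 -c "
from h import *
from bench import ctrl
c=ctrl.camera('wrist');pickle.dump(c,open('w5.pkl','wb'));cv2.imwrite('pics/w5.png',c['frame'])
go(.457,-.0083,.1,1.5708)"
```

```text
t 15.35 at [ 0.6019 -0.2199  0.0139] psi 1.571 shift [ 211.6 -144.9  -86.2] turn [ 0.  0. -0.] open 0.993 grasp 0.0 F [ 0.9 -0.3 -0.1]
```

View pics/w5.png

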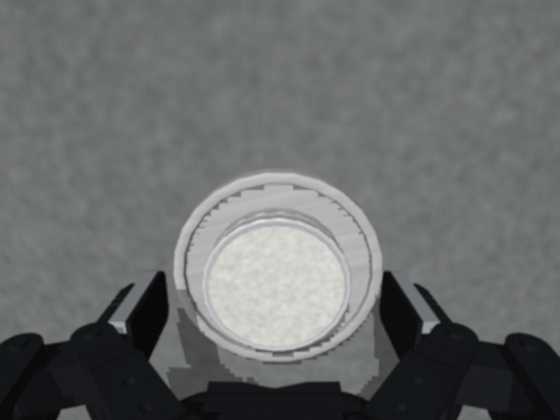

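The dish sits in the stand: lid centre (277,286), stand ring centre about (278,266).

Call:
jog_arm --series '[[[0,0,-20,0,0,0,85],[0,0,-40,0,0,0,85],[12,-8,-26,0,0,0,85],[30,-20,0,0,0,0,85],[38,-26,0,0,0,0,85],[40,-28,0,0,0,0,85],[40,-28,0,0,0,0,85],[32,-22,0,0,0,0,85],[15,-10,0,0,0,0,85],[5,-3,0,0,0,0,85]]]'

```text
time_s: 16.35
eef_pos: [0.4563, -0.0067, 0.0996]
eef_rot: [0.0, 0.706, 0.708, 0.0]
wrist_force: [-0.1, 0.1, 0.7]
opening: 0.994
grasp_force: 0.0
```

```bash
python3 -c "
from h import *
from bench import ctrl
c=pickle.load(open('w5.pkl','rb'));print('lid',at_z(c,[(277,286)],.024),'stand',at_z(c,[(278,266)],.011))
c=ctrl.camera('wrist');i=c['frame'].min(2)>190
n,l,st,ce=cv2.connectedComponentsWithStats(i.astype('uint8'))
for k in range(1,n):
    if st[k,4]>400: print(st[k],ce[k],at_z(c,[ce[k]],.014).round(4),depth(c,[ce[k]]).round(4))
go(.457,-.0083,.002,1.5708)"
```

```text
lid [[ 0.60269245 -0.21819206  0.024     ]] stand [[ 0.6031941  -0.21574282  0.011     ]]
[ 472  128   88  161 2283] [500.56898817 204.62943495] [[ 6.076e-01 -2.000e-04  1.400e-02]] [[ 0.6142 -0.0031  0.004 ]]
[ 529  175   31  100 1755] [548.86324786 236.8980057 ] [[ 0.6488 -0.0236  0.014 ]] [[ 0.6303 -0.0149  0.0359]]
[ 243  184   60   60 2780] [272.30107914 214.15035971] [[ 0.4556 -0.007   0.014 ]] [[ 0.4556 -0.0069  0.0142]]
t 16.4 at [ 0.4569 -0.0071  0.0997] psi 1.572 shift [-1.2  0.  97.7] turn [0.001 0.    0.001] open 0.998 grasp 0.0 F [ 0.5 -0.5 -0. ]
```

Call:
jog_arm --series '[[[0,-0.5,15,0,0,0,85],[0,0,30,0,0,0,85],[0,0,30,0,0,0,85],[0,0,15,0,0,0,85],[0,0,5,0,0,0,75],[0,0,2,0,0,0,65],[0,0,0,0,0,0,55],[0,0,0,0,0,0,45],[0,0,0,0,0,0,30],[0,0,0,0,0,0,30]]]'

```text
time_s: 17.4
eef_pos: [0.4574, -0.0083, 0.0036]
eef_rot: [0.001, 0.707, 0.707, 0.0]
wrist_force: [-1.9, -0.3, 5.6]
opening: 0.437
grasp_force: 59.3
```

Call:
jog_arm --series '[[[0,0,0,0,0,0,30],[0,0,-2,0,0,0,30],[0,0,-8,0,0,0,30],[0,0,-20,0,0,0,30],[0,0,-25,0,0,0,30],[0,0,-25,0,0,0,30],[0,0,-15,0,0,0,30],[0,0,-5,0,0,0,30],[0,0,0,0,0,0,30],[0,0,0,0,0,0,30]]]'

```text
time_s: 18.4
eef_pos: [0.4557, -0.0077, 0.1016]
eef_rot: [-0.0, 0.707, 0.707, -0.0]
wrist_force: [-0.8, -0.3, -0.9]
opening: 0.431
grasp_force: 60.1
```

```bash
python3 -c "
from h import *
from bench import ctrl
c=ctrl.camera('wrist')
p=proj(c,ctrl.get_obs()['eef_pos']+[0,0,.012])[0]
print('lid',[depth(c,[p+d])[0].round(4) for d in [(-25,0),(25,0),(0,-25),(0,25)]])
i=c['frame'].min(2)>190
n,l,st,ce=cv2.connectedComponentsWithStats(i.astype('uint8'))
for k in range(1,n):
    if st[k,4]>400: print(st[k],ce[k],depth(c,[ce[k]]).round(4))
go(.6024,-.219,.1,1.5708)"
```

```text
lid [array([ 0.4454, -0.0087,  0.1115]), array([ 0.4654, -0.0078,  0.1131]), array([0.4555, 0.0028, 0.1122]), array([ 0.4554, -0.0198,  0.1124])]
[ 472  126   88  160 2470] [502.44493927 199.27773279] [[ 0.6154 -0.001   0.004 ]]
[ 528  172   32  100 1824] [548.59100877 233.60142544] [[ 0.6296 -0.0142  0.0368]]
[ 228  240   92   88 6506] [273.86197356 283.3452198 ] [[ 0.4561 -0.0055  0.1127]]
t 18.45 at [ 0.4555 -0.0076  0.1013] psi 1.571 shift [-211.4  147.     0.9] turn [-0.002 -0.001 -0.   ] open 0.437 grasp 60.1 F [0.4 0.3 0.2]
```

Call:
jog_arm --series '[[[-10,7,0,0,0,0,30],[-25,17,0,0,0,0,30],[-36,25,0,0,0,0,30],[-38,27,0,0,0,0,30],[-38,27,0,0,0,0,30],[-35,24,0,0,0,0,30],[-22,14,0,0,0,0,30],[-8,5.5,0,0,0,0,30],[0,0,20,0,0,0,30],[0,0,20,0,0,0,30]]]'

```text
time_s: 19.45
eef_pos: [0.6027, -0.2202, 0.0613]
eef_rot: [-0.0, 0.707, 0.707, 0.0]
wrist_force: [-0.5, 0.5, -1.1]
opening: 0.437
grasp_force: 60.1
```

```bash
python3 -c "
from h import *
go(.602,-.2199,.0265,1.5708)"
```

```text
t 19.45 at [ 0.6027 -0.2202  0.0613] psi 1.57 shift [ 0.3 -0.7 34.8] turn [-0. -0. -0.] open 0.437 grasp 60.1 F [-0.5  0.5 -1.1]
```

Call:
jog_arm --series '[[[0,0,10,0,0,0,30],[0,0,10,0,0,0,30],[0,0,7,0,0,0,30],[0,0,4,0,0,0,30],[0,0,2,0,0,0,30],[0,0,1,0,0,0,30],[0,0,0.5,0,0,0,30],[0,0,0,0,0,0,30],[0,0,0,0,0,0,30],[0,0,0,0,0,0,30]]]'

```text
time_s: 20.45
eef_pos: [0.6029, -0.2199, 0.0279]
eef_rot: [0.0, 0.707, 0.707, 0.0]
wrist_force: [0.0, -0.3, 0.0]
opening: 0.434
grasp_force: 60.1
```

Call:
jog_arm --series '[[[0,0,0.5,0,0,0,30],[0,0,0.5,0,0,0,30],[0,0,0.3,0,0,0,30],[0,0,0,0,0,0,30],[0,0,0,0,0,0,36],[0,0,0,0,0,0,42],[0,0,0,0,0,0,50],[0,0,0,0,0,0,65],[0,0,0,0,0,0,70],[0,0,-5,0,0,0,70]]]'

```text
time_s: 21.45
eef_pos: [0.6021, -0.2195, 0.0306]
eef_rot: [-0.001, 0.707, 0.707, -0.0]
wrist_force: [-1.1, 0.3, -0.4]
opening: 0.82
grasp_force: 0.0
```

Call:
jog_arm --series '[[[0,0,-15,0,0,0,70],[0,0,-40,0,0,0,70],[0,0,-40,0,0,0,70],[0,0,-25,0,0,0,70],[35,-16,0,0,0,0,70],[40,-18,0,0,0,0,70],[40,-18,0,0,0,0,70],[40,-18,0,0,0,0,70],[40,-18,0,0,0,0,70],[10,-5,0,0,0,0,70]]]'

```text
time_s: 22.45
eef_pos: [0.508, -0.0114, 0.1524]
eef_rot: [-0.0, 0.706, 0.708, 0.0]
wrist_force: [0.8, -0.1, 0.2]
opening: 0.821
grasp_force: 0.0
```

```bash
python3 -c "
from h import *
from bench import ctrl
c=ctrl.camera('wrist');pickle.dump(c,open('w6.pkl','wb'))
t=ctrl.camera('top');cv2.imwrite('pics/w6.png',np.vstack([c['frame'],cv2.resize(t['frame'][150:270,260:420],(560,420))])[::1] if 0 else np.hstack([cv2.resize(c['frame'],(400,300)),cv2.resize(t['frame'][150:270,260:420],(400,300))]))
print(proj(c,[[.4416,.1428,.058]]))
go(.4416,.1425,.034,1.5708)"
```

```text
[[159.70532873 -44.52211803]]
t 22.55 at [ 0.5096 -0.0135  0.1527] psi 1.574 shift [156.2 -67.8 118.5] turn [0.002 0.    0.003] open 0.819 grasp 0.0 F [ 0.6 -0.4 -0.4]
```

View pics/w6.png

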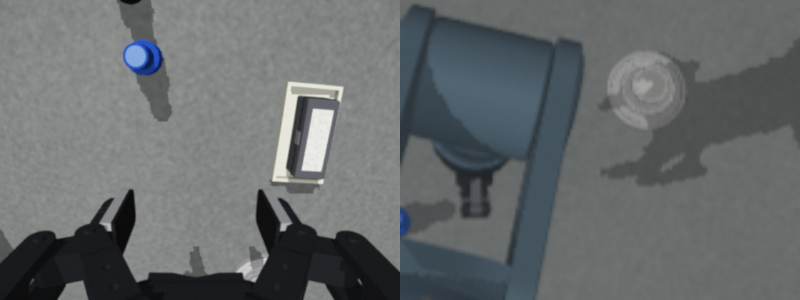

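The left half shows the box flat in its tray, label up. The blue look-alike is at about (142,57), and the right half shows the dishes stacked concentrically on the stand. Next is the eyepiece.

Call:
jog_arm --series '[[[10,-4,0,0,0,0,70],[25,-11,0,0,0,0,70],[35,-15,0,0,0,0,70],[35,-15,0,0,0,0,70],[30,-13,0,0,0,0,70],[16,-7,0,0,0,0,70],[5,-3,10,0,0,0,70],[0,0,20,0,0,0,70],[0,0,20,0,0,0,70],[0,0,0,0,0,0,70]]]'

```text
time_s: 23.55
eef_pos: [0.4402, 0.14, 0.0986]
eef_rot: [-0.002, 0.708, 0.707, -0.002]
wrist_force: [-1.5, -0.3, 0.1]
opening: 0.815
grasp_force: 0.0
```

```bash
python3 -c "
from h import *
from bench import ctrl
c=ctrl.camera('wrist');pickle.dump(c,open('w7.pkl','wb'));cv2.imwrite('pics/w7.png',c['frame'])
go(.4416,.1425,.034,1.5708)"
```

```text
t 23.6 at [0.4411 0.1401 0.1   ] psi 1.569 shift [ 2.4  0.7 66. ] turn [-0.003  0.    -0.002] open 0.818 grasp 0.0 F [-0.8  0.7 -0.4]
```

View pics/w7.png

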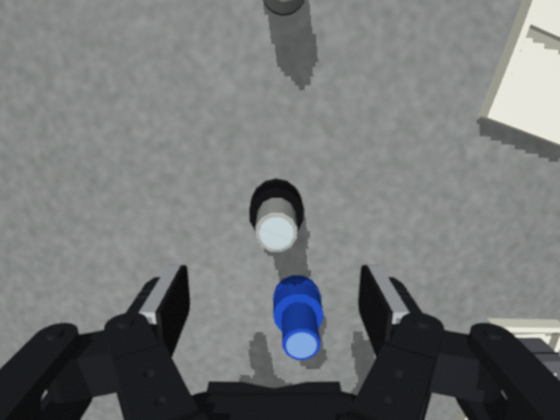

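The wrist view shows the steel tube top at (277,233) above the black body at (276,208). The blue look-alike is at (300,345), nearer the gripper in the picture, and an optics tray corner is at (483,120).

```bash
python3 -c "
from h import *
c=pickle.load(open('w7.pkl','rb'));t=pickle.load(open('v0.pkl','rb'))['top']
print('eye',at_z(c,[(277,233)],.058),depth(c,[(277,233)]),tri(c,(277,233),t,((261.5)/3.2-.5+150,266.5/3.2+159.5)))
print('blue',at_z(c,[(301,345)],.058),'opticscorner',at_z(c,[(484,121)],.012))
go(.4416,.1425,.034,1.5708)"
```

```text
eye [[0.44192631 0.14383601 0.058     ]] [[0.44192466 0.14405964 0.05858404]] (array([0.44181179, 0.14306038, 0.05592429]), np.float64(0.00024339026106302348))
blue [[0.45623337 0.07282545 0.058     ]] opticscorner [[0.57080216 0.20018209 0.012     ]]
t 23.6 at [0.4411 0.1401 0.1   ] psi 1.569 shift [ 2.4  0.7 66. ] turn [-0.003  0.    -0.002] open 0.818 grasp 0.0 F [-0.8  0.7 -0.4]
```

Call:
jog_arm --series '[[[3,0.7,0,0,0,0,70],[0,0,15,0,0,0,70],[0,0,25,0,0,0,70],[0,0,18,0,0,0,70],[0,0,8,0,0,0,60],[0,0,0,0,0,0,45],[0,0,0,0,0,0,35],[0,0,0,0,0,0,27],[0,0,0,0,0,0,15],[0,0,0,0,0,0,15]]]'

```text
time_s: 24.6
eef_pos: [0.4434, 0.1443, 0.0365]
eef_rot: [0.001, 0.707, 0.707, 0.001]
wrist_force: [-1.7, -0.4, 6.2]
opening: 0.244
grasp_force: 58.5
```

Call:
jog_arm --series '[[[0,0,0,0,0,0,15],[0,0,0,0,0,0,15],[0,0,-3,0,0,0,15],[0,0,-12,0,0,0,15],[0,0,-25,0,0,0,15],[0,0,-30,0,0,0,15],[0,0,-20,0,0,0,15],[0,0,-5,0,0,0,15],[0,0,0,0,0,0,15],[0,0,0,0,0,0,15]]]'

```text
time_s: 25.6
eef_pos: [0.4417, 0.1441, 0.1296]
eef_rot: [-0.0, 0.707, 0.707, -0.001]
wrist_force: [-0.2, 1.2, -0.7]
opening: 0.241
grasp_force: 58.7
```

```bash
python3 -c "
from h import *
go(.6125,.2235,.14,1.5708)"
```

```text
t 25.6 at [0.4417 0.1441 0.1296] psi 1.571 shift [ 79.4 170.8 -10.7] turn [-0.001  0.    -0.   ] open 0.241 grasp 58.7 F [-0.2  1.2 -0.7]
```

Call:
jog_arm --series '[[[4,9,0,0,0,0,15],[10,22,0,0,0,0,15],[15,33,0,0,0,0,15],[16,34,0,0,0,0,15],[15,33,0,0,0,0,15],[12,25,0,0,0,0,15],[6,12,0,0,0,0,15],[1,3,0,0,0,0,15],[0,0,0,0,0,0,15],[0,0,0,0,0,0,15]]]'

```text
time_s: 26.6
eef_pos: [0.6125, 0.2229, 0.1294]
eef_rot: [-0.001, 0.707, 0.707, -0.001]
wrist_force: [-0.3, -0.3, -0.9]
opening: 0.247
grasp_force: 58.8
```

```bash
python3 -c "
from h import *
from bench import ctrl
c=ctrl.camera('wrist');pickle.dump(c,open('w8.pkl','wb'));cv2.imwrite('pics/w8.png',c['frame'])
go(.6125,.2235,.0386,1.5708)"
```

```text
t 26.65 at [0.6126 0.2229 0.1298] psi 1.571 shift [ 0.6  0.1 91.2] turn [-0.001  0.    -0.   ] open 0.245 grasp 58.8 F [ 0.1  0.1 -0.9]
```

View pics/w8.png

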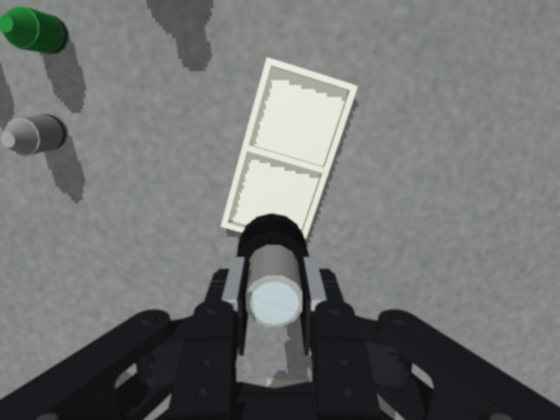

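The optics tray's outer corners are at (268,58), (357,87) and (222,226), with the divider from about (246,150) to (325,170). The grey objective is held clear at left, nose (10,136) and base about (45,133).

```bash
python3 -c "
from h import *
c=pickle.load(open('w8.pkl','rb'))
P=at_z(c,[(268,58),(357,87),(222,226),(246,150),(325,170)],.012);print(P.round(4))
a=P[0]-P[2];print(np.linalg.norm(a),np.linalg.norm(P[0]-P[1]),'yaw',np.arctan2(-a[0],a[1]),'centre',(P[1]+P[2])/2)
t=pickle.load(open('v0.pkl','rb'))['top']
print('obj nose',tri(c,(9,136),t,(117.5/3.2+149.5,265.5/3.2+159.5)),at_z(c,[(9,136)],.05))
"
```

```text
[[0.6087 0.3209 0.012 ]
 [0.6688 0.3026 0.012 ]
 [0.5738 0.2029 0.012 ]
 [0.593  0.2597 0.012 ]
 [0.6491 0.2454 0.012 ]]
0.12312076312365554 0.06283875166835733 yaw -0.2875102423238575 centre [0.62127886 0.25275774 0.012     ]
obj nose (array([0.44476286, 0.27206891, 0.0442986 ]), np.float64(0.006479369533268252)) [[0.44739453 0.27551346 0.05      ]]
```

Call:
jog_arm --series '[[[0.5,0,12,0,0,0,15],[0,0,22,0,0,0,15],[0,0,22,0,0,0,15],[0,0,16,0,0,0,15],[0,0,9,0,0,0,15],[0,0,5,0,0,0,15],[0,0,2,0,0,0,15],[0,0,1,0,0,0,15],[0,0,0,0,0,0,15],[0,0,0,0,0,0,15]]]'

```text
time_s: 27.65
eef_pos: [0.614, 0.2238, 0.0422]
eef_rot: [0.0, 0.707, 0.707, 0.001]
wrist_force: [-0.7, -0.1, -0.1]
opening: 0.246
grasp_force: 58.8
```

```bash
python3 -c "
from h import *
go(.6128,.2233,.0386,1.5708)"
```

```text
t 27.65 at [0.614  0.2238 0.0422] psi 1.571 shift [-0.5 -1.2  3.6] turn [ 0.001 -0.    -0.   ] open 0.246 grasp 58.8 F [-0.7 -0.1 -0.1]
```

Call:
jog_arm --series '[[[0,0,1,0,0,0,15],[0,0,1,0,0,0,15],[0,0,0.5,0,0,0,15],[0,0,0.5,0,0,0,15],[0,0,0.5,0,0,0,15],[0,0,0,0,0,0,15],[0,0,0,0,0,0,15],[0,0,0,0,0,0,15],[0,0,0,0,0,0,15],[0,0,0,0,0,0,15]]]'

```text
time_s: 28.65
eef_pos: [0.6141, 0.2239, 0.0405]
eef_rot: [0.0, 0.707, 0.707, 0.0]
wrist_force: [-6.0, -0.8, 14.6]
opening: 0.244
grasp_force: 60.5
```

Call:
jog_arm --series '[[[0,0,-0.5,0,0,0,15],[0,0,0,0,0,0,15],[0,0,0,0,0,0,21],[0,0,0,0,0,0,26],[0,0,0,0,0,0,35],[0,0,0,0,0,0,50],[0,0,0,0,0,0,60],[0,0,-10,0,0,0,60],[0,0,-30,0,0,0,60],[0,0,-40,0,0,0,60]]]'

```text
time_s: 29.65
eef_pos: [0.6117, 0.2233, 0.1174]
eef_rot: [-0.001, 0.707, 0.707, -0.002]
wrist_force: [0.4, -0.6, 0.7]
opening: 0.705
grasp_force: 0.0
```

```bash
python3 -c "
from h import *
go(.445,.24,.14,1.5708)"
```

```text
t 29.65 at [0.6117 0.2233 0.1174] psi 1.571 shift [  16.7 -166.8  -21.8] turn [-0.005  0.001 -0.   ] open 0.705 grasp 0.0 F [ 0.4 -0.6  0.7]
```

Call:
jog_arm --series '[[[0,0,-20,0,0,0,70],[2,-15,0,0,0,0,70],[3,-32,0,0,0,0,70],[3,-35,0,0,0,0,70],[3,-35,0,0,0,0,70],[3,-30,0,0,0,0,70],[2,-15,0,0,0,0,70],[0,-5,0,0,0,0,70],[0,0,0,0,0,0,70],[0,0,0,0,0,0,70]]]'

```text
time_s: 30.65
eef_pos: [0.4477, 0.2396, 0.139]
eef_rot: [0.0, 0.707, 0.707, 0.001]
wrist_force: [-0.1, -0.2, -0.7]
opening: 0.825
grasp_force: 0.0
```

```bash
python3 -c "
from h import *
from bench import ctrl
c=ctrl.camera('wrist');pickle.dump(c,open('w9.pkl','wb'));cv2.imwrite('pics/w9.png',c['frame'])
go(.445,.27,.018,1.5708)"
```

```text
t 30.7 at [0.4477 0.2396 0.1388] psi 1.57 shift [ 30.4  -2.8 120.8] turn [ 0.001 -0.    -0.   ] open 0.818 grasp 0.0 F [-0.5  0.1 -0.5]
```

View pics/w9.png

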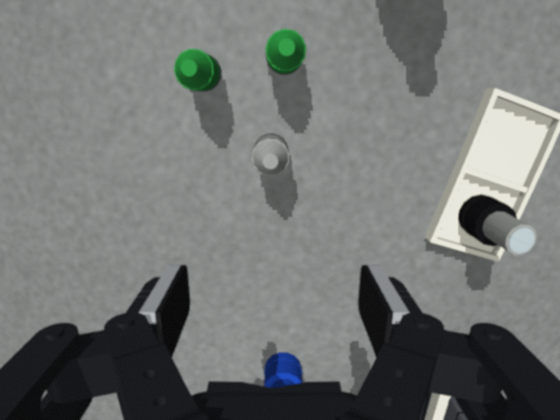

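The eyepiece stands in the near bay. The objective's nose is at (270,161) and its base at about (271,149); the two green look-alikes are at (195,68) and (287,48).

```bash
python3 -c "
from h import *
c=pickle.load(open('w9.pkl','rb'));w=pickle.load(open('w8.pkl','rb'))
print(at_z(c,[(270,161)],.05),depth(c,[(270,161)]),tri(c,(270,161),w,(10,136)))
print('eye',at_z(c,[(520,239)],.062))
go(.4448,.271,.018,1.5708)"
```

```text
[[0.44566531 0.27354864 0.05      ]] [[0.44565467 0.27335282 0.04886277]] (array([0.44575046, 0.27415257, 0.04719291]), np.float64(0.00215423895085735))
eye [[0.6119517  0.22451577 0.062     ]]
t 30.7 at [0.4477 0.2396 0.1388] psi 1.57 shift [ 31.4  -3.  120.8] turn [ 0.001 -0.    -0.   ] open 0.818 grasp 0.0 F [-0.5  0.1 -0.5]
```

Call:
jog_arm --series '[[[12,-1,0,0,0,0,70],[15,-1,0,0,0,0,70],[5.5,-0.2,10,0,0,0,70],[0,0,25,0,0,0,70],[0,0,35,0,0,0,70],[0,0,30,0,0,0,70],[0,0,16,0,0,0,70],[0,0,6,0,0,0,60],[0,0,0,0,0,0,50],[0,0,0,0,0,0,40]]]'

```text
time_s: 31.7
eef_pos: [0.4448, 0.2726, 0.017]
eef_rot: [0.0, 0.707, 0.707, 0.0]
wrist_force: [-0.4, -0.0, 0.5]
opening: 0.468
grasp_force: 0.0
```

Call:
jog_arm --series '[[[0,0,0,0,0,0,33],[0,0,0,0,0,0,29],[0,0,0,0,0,0,18],[0,0,0,0,0,0,18],[0,0,0,0,0,0,18],[0,0,0,0,0,0,18],[0,0,0,0,0,0,18],[0,0,0,0,0,0,18],[0,0,0,0,0,0,18],[0,0,0,0,0,0,18]]]'

```text
time_s: 32.7
eef_pos: [0.4451, 0.2725, 0.0176]
eef_rot: [0.0, 0.707, 0.707, 0.001]
wrist_force: [-1.4, 0.4, 5.7]
opening: 0.279
grasp_force: 58.5
```

```bash
python3 -c "
from h import *
go(.6288,.2811,.14,1.5708)"
```

```text
t 32.7 at [0.4451 0.2725 0.0176] psi 1.571 shift [   8.7  183.9 -122. ] turn [ 0.002 -0.001 -0.   ] open 0.279 grasp 58.5 F [-1.4  0.4  5.7]
```

Call:
jog_arm --series '[[[0,0,-3,0,0,0,18],[0,0,-12,0,0,0,18],[0,0,-30,0,0,0,18],[0,0,-35,0,0,0,18],[0,0,-30,0,0,0,18],[0,5,-10,0,0,0,18],[1,15,0,0,0,0,18],[1,30,0,0,0,0,18],[2,38,0,0,0,0,18],[2,38,0,0,0,0,18]]]'

```text
time_s: 33.7
eef_pos: [0.5712, 0.2781, 0.1358]
eef_rot: [-0.0, 0.707, 0.707, -0.0]
wrist_force: [-0.3, 0.1, -1.0]
opening: 0.278
grasp_force: 59.0
```

Call:
jog_arm --series '[[[1,32,0,0,0,0,18],[1,18,0,0,0,0,18],[0.5,8,0,0,0,0,18],[0,0,10,0,0,0,18],[0,0,25,0,0,0,18],[0,0,25,0,0,0,18],[0,0,15,0,0,0,18],[0,0,5,0,0,0,18],[0,0,0,0,0,0,18],[0,0,0,0,0,0,18]]]'

```text
time_s: 34.7
eef_pos: [0.6289, 0.281, 0.0576]
eef_rot: [0.0, 0.707, 0.707, 0.001]
wrist_force: [0.0, 0.1, -1.2]
opening: 0.279
grasp_force: 59.1
```

```bash
python3 -c "
from h import *
go(.6288,.2811,.021,1.5708)"
```

```text
t 34.7 at [0.6289 0.281  0.0576] psi 1.571 shift [ 0.1 -0.2 36.6] turn [ 0.002 -0.     0.   ] open 0.279 grasp 59.1 F [ 0.   0.1 -1.2]
```

Call:
jog_arm --series '[[[0,0,10,0,0,0,18],[0,0,10,0,0,0,18],[0,0,7,0,0,0,18],[0,0,4,0,0,0,18],[0,0,2,0,0,0,18],[0,0,1,0,0,0,18],[0,0,0.5,0,0,0,18],[0,0,0.5,0,0,0,18],[0,0,0,0,0,0,18],[0,0,0,0,0,0,18]]]'

```text
time_s: 35.7
eef_pos: [0.6285, 0.2807, 0.0218]
eef_rot: [0.0, 0.707, 0.707, 0.0]
wrist_force: [0.7, -1.1, 0.2]
opening: 0.279
grasp_force: 59.2
```

Call:
jog_arm --series '[[[0,0,0.5,0,0,0,18],[0,0,0.4,0,0,0,18],[0,0,0,0,0,0,18],[0,0,0,0,0,0,24],[0,0,0,0,0,0,29],[0,0,0,0,0,0,38],[0,0,0,0,0,0,50],[0,0,0,0,0,0,55],[0,0,-10,0,0,0,55],[0,0,-30,0,0,0,55]]]'

```text
time_s: 36.7
eef_pos: [0.6255, 0.2799, 0.0576]
eef_rot: [-0.002, 0.707, 0.707, -0.003]
wrist_force: [-0.7, -0.5, -0.4]
opening: 0.644
grasp_force: 0.0
```

Call:
jog_arm --series '[[[0,0,-40,0,0,0,55],[0,0,-40,0,0,0,55],[-10,-20,0,0,0,0,55],[-15,-35,0,0,0,0,55],[-15,-40,0,0,0,0,55],[-15,-40,0,0,0,0,55],[-15,-40,0,0,0,0,55],[-10,-35,0,0,0,0,55],[0,-20,0,0,0,0,55],[0,0,0,0,0,0,55]]]'

```text
time_s: 37.7
eef_pos: [0.396, 0.2006, 0.1409]
eef_rot: [-0.0, 0.707, 0.707, -0.0]
wrist_force: [1.0, 0.2, -0.4]
opening: 0.647
grasp_force: 0.0
```

```bash
python3 -c "
from h import *
from bench import ctrl
t=ctrl.camera('top');s=ctrl.camera('scene');pickle.dump((t,s),open('v1.pkl','wb'))
a=cv2.resize(t['frame'][150:270,110:410],(800,320),interpolation=cv2.INTER_CUBIC);b=cv2.resize(s['frame'][130:320,180:410],(339,280))
f=np.zeros((600,800,3),'uint8');f[:320]=a;f[320:,:339]=b
f[320:,339:712]=cv2.resize(s['frame'][255:315,275:355],(373,280),interpolation=cv2.INTER_CUBIC)
cv2.imwrite('pics/fin.png',f);go(.4,.2,.2,1.57)"
```

```text
t 37.8 at [0.3992 0.2009 0.1416] psi 1.571 shift [ -0.9   0.9 -58.4] turn [ 0.003 -0.     0.001] open 0.647 grasp 0.0 F [0.3 0.7 0.9]
```

View pics/fin.png

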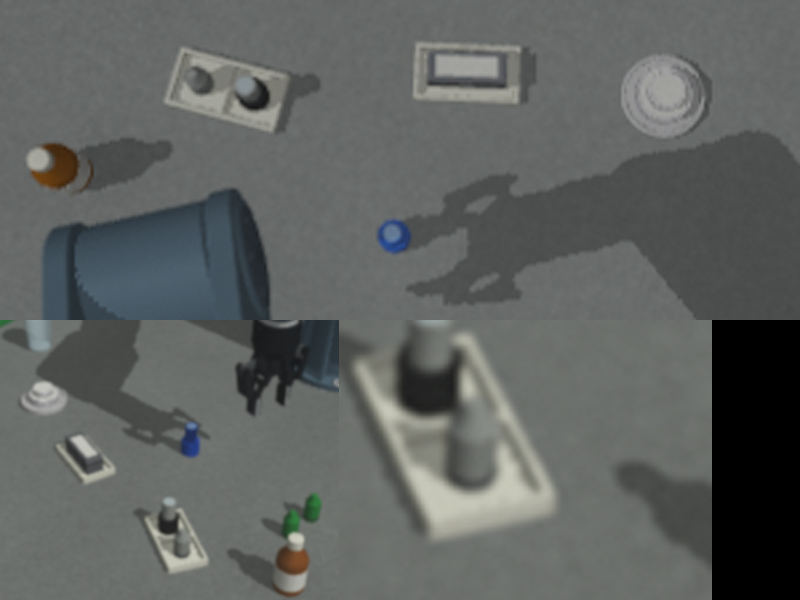

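In the final views, the objective and eyepiece stand one per bay at (199,80) and (250,90). The box lies in its tray at (468,67), label up. The dishes are stacked on the stand, small lid at (668,88) and stand at (663,96), which fits parallax. The bystanders have not moved.

```bash
python3 -c "
from bench import ctrl
print(ctrl.hand_in())"
```

```text
the job is handed in; nothing more can be done
None
```

I handed the job in at about 38 s of the 115 s allowed. The last camera check showed the dishes stacked on the stand, the eyepiece and objective standing one per bay, and the slide box label up in its tray; the hand-in returned no verdict.

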